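Pack the lamp and the tube case into the shadow-cut tray

TASK

Pack the tray for the spectrometer: lay the hollow-cathode lamp and the small black case of graphite tubes each in the cut-out that has its own outline, so that both lie flat on the bottom of their cut-outs. Set them down rather than dropping them, and leave the tweezers in the tray and everything else on the worktop where it is.

Things in the scene. Friction and masses are not known exactly. Their poses are not given: they have to be found in the camera images.
- lamp_center (a point): The hollow-cathode lamp: a cylinder lying on its side, 151 mm long, 37 mm in diameter (black base at its +y end, clear glass at -y), 0.06 to 0.13 kg. Point: on its axis, half-way along and up (18.5 mm above its underside). Its y axis runs along it; x and z may be turned, as it can roll. Grip it across its diameter near the middle.
- case_center (a point): The small flat black case with a clear lid (it stays shut): a block 60 mm (x) by 92 mm (y) by 21 mm high, 0.06 to 0.11 kg. Point: its centre, 10.5 mm above its underside; z up. Grip it across the 60 mm by the upper half of its height, so that the fingers clear the tray top. To the right of case and lamp stands a printer, 0.2 m high (y below -0.26, x from 0.45): come in from above.
- lamp_cutout (a point): Centre of the bottom of the lamp's cut-out in the grey tray: a rectangle 57 mm (x) by 171 mm (y), 10 mm deep, the longest; the lamp fits either way round. x and y lie along the tray's edges, z up. The tray is fixed, 217 mm (x) by 202 mm (y), 14 mm high. Left of it (y above 0.25, x from 0.45) stands the autosampler, 0.24 m high and more.
- case_cutout (a point): Centre of the bottom of the case's cut-out in the same tray: a rectangle 80 mm (x) by 112 mm (y), 10 mm deep; the case fits in it either way round. Same axes as lamp_cutout. Between the two cut-outs lies a third, 31 mm by 148 mm, with the tweezers already in it.
- tweezers: Steel tweezers 128 mm (y) by 16 mm (x) by 8 mm, lying in the middle cut-out of the tray, not proud of its top; origin at the centre of the underside. Leave them there.
- screwdriver: Bystander: screwdriver lying on the worktop, 190 mm long (own y, the handle at +y) and 27 mm wide; origin under the middle of its length. Leave it.
- tape_roll: Bystander: roll of paper tape lying flat, 82 mm in diameter, 19 mm high; origin at the centre of its underside. Leave it.
- dropper_bottle: Bystander: small brown bottle standing, 30 mm in diameter, 75 mm high; origin at the centre of its underside. Leave it.

How it is judged:
At the end, for the whole second after the job is handed in: Lamp in its cut-out: centre within 14 mm across, 16 mm along, 11 degrees, under 22 mm above the bottom. Case flat in its cut-out: centre within 16 mm, 15 degrees, under 14 mm above the bottom. Both at rest; tweezers within 25 mm of where they were (x of lamp_center in the frame of lamp_cutout between -0.014 and 0.014 m and y of lamp_center in the frame of lamp_cutout between -0.016 and 0.016 m and z of lamp_center in the frame of lamp_cutout below 0.022 m and angle between the y axis of lamp_center and the y axis of lamp_cutout, either way round below 0.2 rad and x of case_center in the frame of case_cutout between -0.016 and 0.016 m and y of case_center in the frame of case_cutout between -0.016 and 0.016 m and z of case_center in the frame of case_cutout below 0.014 m and angle between the y axis of case_center and the y axis of case_cutout, either way round below 0.26 rad and angle between case_center's own z axis and vertical below 0.07 rad and linear speed of each of lamp, case below 0.03 m/s and distance of tweezers from where it was at the start of the episode below 0.025 m); the robot touches nothing.
It fails at once if the lamp or the case is dropped (falls freely faster than 0.7 m/s, about 25 mm) ((linear speed of lamp above 0.7 m/s and contact force between the fingers and lamp below 0.01 N) or (linear speed of case above 0.7 m/s and contact force between the fingers and case below 0.01 N)).
It fails at once if the screwdriver, the tape roll or the bottle is moved by more than 30 mm, or the bottle is knocked over (distance of any of screwdriver, tape_roll, dropper_bottle from where it was at the start of the episode above 0.03 m or angle between dropper_bottle's own z axis and vertical above 0.5 rad).
It also fails if it takes over 51 s, if anything falls off the work surface, if the arm or the gripper's body presses on something with over 40 N, if the wrist force passes 120 N, or if a joint passes its speed limit or range.

ROBOT

A 6-joint arm with a two-finger parallel gripper is mounted at the origin on a cart in front of the work surface, level with it; the furniture and walls round the work are solid. World frame = base frame: x ahead of the robot, y to its left, z up, the work surface at z = 0. Lengths are in m, angles in rad, forces in N, time in s.
With the tool pointing down it reaches from about 0.35 to 0.975 m from the base axis. Payload 17.4 kg.
Tool frame: the origin (TCP) lies on the centre line of the jaws, within the pads' length; the fingertips stand ctrl.tips_ahead ahead of it and the grasp point (between the pads) is the TCP (ctrl.tips_ahead is the distance from the TCP to the fingertips, in m); z points along the fingers, y is the line along which they close (so a half turn about z gives the same grasp; the last joint's range is limited). The gripper opens to 85 mm and grips with 20 to 120 N. Pads are 22 mm wide; open, the fingers measure 114 mm over their backs; the gripper's body (76 mm by 85 mm) begins 54 mm behind the grasp point. The pads swing forward as they close: fully open they stand 13 mm farther back than shut.
Start: joints at [-1.251, 0.116, 1.442, -0, 1.584, -0.038], TCP at [0.236, -0.632, 0.25] pointing down, gripper open.
Joint ranges: [-2.83, 2.83], [-0.83, 2.19], [0.07, 2.5], [-1.14, 4.28], [0.01, 3], [-2.97, 2.97]. Speed limits (rad/s): [1.89, 1.89, 2.22, 3.14, 3.14, 3.14].

INTERFACE

Orientations are given as a rotation vector (axis times angle).
In Python, from station import ctrl gives the robot as it stands.
- The arm moves only by the tool carry_out, never from a script. Its argument "motion" is text: rows parted by semicolons, each of 7 numbers parted by spaces: the shift along the tool's x, y, z in cm, then the turn, a rotation vector about the tool's x, y, z in rad, then the gripper's target within -1 to 1 (fully open at 1, half-way at 0, shut at -1). A call has 1 to 12 rows; each row shifts and turns the commanded pose from where the row before left it, along the tool's axes as they then stand; what a row does not reach is not made up. A row lasts 1/10 s, in which the tool goes at most 50 mm and 8.59 degrees, less where a joint would pass 70% of its speed; a pose out of reach is approached as far as the arm can. A call is refused whole if a number of a shift passes 5 or a number of a turn 0.15, either way. A call with a gripper value outside its range is refused whole. The fingers move at their own pace and stop on an object; "grip_force" is the grip in N (left out, the last holds). Time passes only in rows, so rows that do not move let the fingers close. It gives the time, the measured TCP pose, the force, the opening and the grip force at its end, in the units of the state.
- ctrl.state(): the state, without advancing time (a new reading comes with each control period).
- ctrl.capture(name): name is "scene" or "side" or "wrist"; returns (picture, depth): 480x640x3 uint8, blue, green, red; 480x640 float32, m along the optical axis (not along the pixel's ray), 0 where there is no reading.
- ctrl.camera_params(name): a dict with "fx", "fy", "cx", "cy" (pixels), "k1" (the pictures are not rectified: a ray, as slopes to the right and down, at radius r is drawn at 1 + k1 r^2 times it, then the intrinsics apply), "eye" and "orientation" of the camera in the world; the wrist camera has in their place "mount" (4x4, takes a point from camera to tool coordinates, whose origin is the TCP and whose axes are the flange's). Camera axes: x right, y down, z forward; pixel columns grow to the right and rows downward; lengths in m; the calibration is good to about 2 mm. A picture is of the moment at which its call begins: read the wrist's pose just before it. camera_params takes no time and is no camera call.
- ctrl.sign_off(): hands the job in; it is judged then, once.
The state is a dict: "time_s": time; "qpos": joint angles; "joint_vel": joint speeds; "joint_torque": joint torques, N m; "position": TCP position; "ee_rot": TCP orientation; "ft_force": force on the tool from outside, world axes, zero at the start; "moment": the same for the moment, N m; "opening": opening from 0.0 (shut) to 1.0 (fully open); "grasp_force": force on a finger pad.
Only numpy, scipy, OpenCV 4.12 (cv2) and the standard library are available. Lean on these libraries where they do the work, as an engineer would, in place of code of your own. Each camera call takes 0.05 s, during which the arm holds its last target. There are 200 camera calls.

## Working session

There is one attempt and no reset: what is moved stays moved. The work goes in short steps, Python scripts to look and compute and a tool call to move; the robot and the scene stay as the last step left them, time stands still between calls to the robot, and variables do not carry over. Pictures are saved under pics/ and viewed, at most 10 in all, crops included, and the job is handed in when it is done.

Besides the shell and the picture viewer there is one more tool, called after "Call:" as name(argument=value, ...) on one line, values as JSON. carry_out: Moves the arm, as the interface text tells. Its arguments: {"type":"object","properties":{"motion":{"type":"string"},"grip_force":{"type":"number"}},"required":["motion"]}

```bash
mkdir -p pics; ls; cat > h.py <<'E'
import numpy as np, cv2
from scipy.spatial.transform import Rotation as R
from station import ctrl
E
python3 - <<'E'
from h import *
s=ctrl.state(); print(s, ctrl.tips_ahead)
for n in("scene","side","wrist"):
    print(n,ctrl.camera_params(n))
for n in("scene","side"):
    p,d=ctrl.capture(n); cv2.imwrite(f"pics/{n}0.png",p); np.save(f"{n}0.npy",d)
E
```

```text
pics
{'time_s': 0.0, 'qpos': array([-1.25081422e+00,  1.16508478e-01,  1.44225856e+00,  1.61540428e-05,
        1.58400556e+00, -3.78074740e-02]), 'joint_vel': array([ 0.00039514,  0.00040549, -0.00115889,  0.00016636, -0.00066818,
       -0.00122126]), 'joint_torque': array([ 1.56330985e-03, -7.31988931e+01, -6.32487845e+01,  1.25537185e-04,
        6.23716362e-03, -4.78735114e-05]), 'position': array([ 0.23632716, -0.6321009 ,  0.24955116]), 'ee_rot': array([-3.09030397e+00, -5.58813660e-01,  2.35423048e-04]), 'ft_force': array([ 0.23611548, -0.43321315,  0.48938691]), 'moment': array([-0.05057084,  0.02444172,  0.04149   ]), 'grasp_force': 0.0, 'opening': 0.9978434062664853} 0.019
scene {'fx': 593.2080683498061, 'fy': 593.2080683498061, 'cx': 319.91617437172283, 'cy': 243.07341011061666, 'k1': -0.04439937862793626, 'eye': array([-0.00331572,  0.72824502,  1.04664648]), 'orientation': array([-0.93360877,  2.53862422, -1.02431777])}
side {'fx': 595.5708904275103, 'fy': 595.5708904275103, 'cx': 317.0683465594498, 'cy': 242.30450564405072, 'k1': 0.00568020747876027, 'eye': array([-0.08823254,  1.00644749,  0.88893574]), 'orientation': array([-0.74333037,  2.45388629, -1.27468866])}
wrist {'fx': 342.62549397517694, 'fy': 342.62549397517694, 'cx': 319.803463915302, 'cy': 238.9471999021847, 'k1': 0.0052310671168416915, 'mount': array([[ 4.41549439e-05, -9.53770357e-01, -3.00536361e-01,
         7.63939659e-02],
       [ 9.99999989e-01,  8.39055975e-05, -1.19359029e-04,
         9.11164836e-05],
       [ 1.39057786e-04, -3.00536353e-01,  9.53770350e-01,
        -1.24091247e-01],
       [ 0.00000000e+00,  0.00000000e+00,  0.00000000e+00,
         1.00000000e+00]])}
```

View pics/scene0.png

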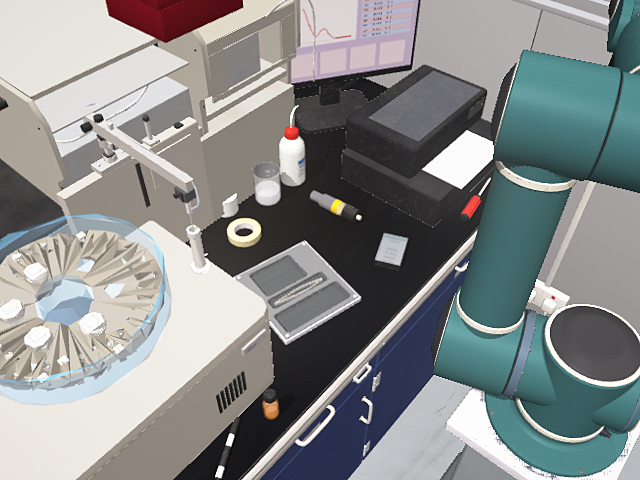

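View pics/side0.png

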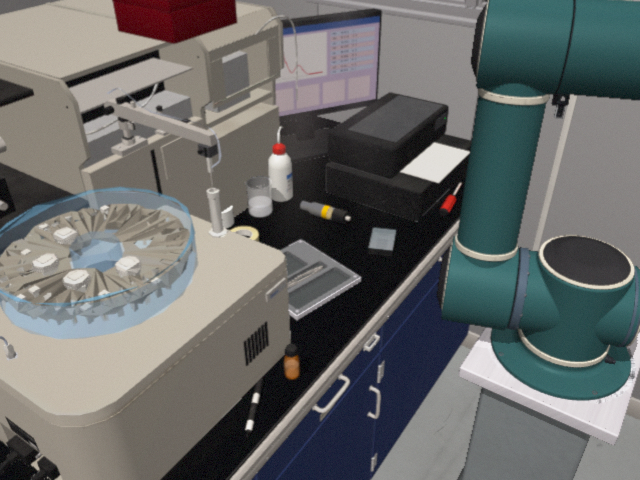

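The scene picture shows the lamp near (335,206), the case at (391,251) and the tray around (300,290), with its lamp cut-out on the near side at (315,308) and the case cut-out at (277,273). The side picture agrees. Next I cast rays for these points.

```bash
cat >> h.py <<'E'
def pose(name, s=None):
    c=ctrl.camera_params(name)
    if name=="wrist":
        T=np.eye(4); T[:3,:3]=R.from_rotvec(s["ee_rot"]).as_matrix(); T[:3,3]=s["position"]
        return c,T@c["mount"]
    T=np.eye(4); T[:3,:3]=R.from_rotvec(c["orientation"]).as_matrix(); T[:3,3]=c["eye"]
    return c,T
def slopes(c,uv):
    p=(np.atleast_2d(uv).astype(float)-[c["cx"],c["cy"]])/[c["fx"],c["fy"]]; q=p.copy()
    for _ in range(20): q=p/(1+c["k1"]*(q**2).sum(1,keepdims=True))
    return q
def onplane(c,T,uv,z):
    q=slopes(c,uv); d=np.c_[q,np.ones(len(q))]@T[:3,:3].T
    return T[:3,3]+d*((z-T[2,3])/d[:,2])[:,None]
def bydepth(c,T,uv,D):
    uv=np.atleast_2d(uv); q=slopes(c,uv); z=np.array([D[int(v),int(u)] for u,v in uv])
    return (np.c_[q,np.ones(len(q))]*z[:,None])@T[:3,:3].T+T[:3,3]
E
python3 - <<'E'
from h import *
np.set_printoptions(precision=4,suppress=True)
c,T=pose("scene"); D=np.load("scene0.npy")
uv=[(316,197),(354,213),(335,206),(391,251),(381,238),(408,242),(399,269),(375,262),(305,242),(360,297),(286,342),(238,280),(315,308),(277,273),(472,207),(243,232),(270,403)]
print(np.c_[uv,onplane(c,T,uv,0.014),bydepth(c,T,uv,D)])
E
```

```text
[[316.     197.       0.7432  -0.1535   0.014    0.7305  -0.1384   0.0316]
 [354.     213.       0.6308  -0.1702   0.014    0.6171  -0.1507   0.0364]
 [335.     206.       0.6839  -0.159    0.014    0.6717  -0.1433   0.0323]
 [391.     251.       0.4827  -0.1236   0.014    0.4791  -0.1174   0.0216]
 [381.     238.       0.5264  -0.1431   0.014    0.5338  -0.1552  -0.0003]
 [408.     242.       0.4687  -0.1749   0.014    0.4746  -0.1861   0.0012]
 [399.     269.       0.4354  -0.0891   0.014    0.4421  -0.1017  -0.0019]
 [375.     262.       0.4907  -0.0703   0.014    0.4933  -0.0745   0.0086]
 [305.     242.       0.6579  -0.0124   0.014    0.6592  -0.0139   0.012 ]
 [360.     297.       0.4537   0.0355   0.014    0.4607   0.025   -0.0017]
 [286.     342.       0.4979   0.2305   0.014    0.5018   0.2266   0.006 ]
 [238.     280.       0.6945   0.177    0.014    0.6942   0.1773   0.0145]
 [315.     308.       0.5097   0.1238   0.014    0.5148   0.1178   0.0038]
 [277.     273.       0.6416   0.1039   0.014    0.6481   0.0976   0.0036]
 [472.     207.       0.414   -0.3868   0.014    0.4093  -0.3743   0.0256]
 [243.     232.       0.7956   0.061    0.014    0.8061   0.0523   0.0005]
 [270.     403.       0.4266   0.3541   0.014    0.4088   0.3695   0.0567]]
```

Call:
carry_out(motion="3.9 -2.8 -1.3 0 0 0 1;3.9 -2.8 -1.3 0 0 0 1;3.9 -2.8 -1.3 0 0 0 1;3.9 -2.8 -1.3 0 0 0 1;3.9 -2.8 -1.3 0 0 0 1;3.9 -2.8 -1.3 0 0 0 1;3.9 -2.8 -1.3 0 0 0 1;3.9 -2.8 -1 0 0 0 1;3.9 -2.8 0 0 0 0 1;3.9 -2.8 0 0 0 0 1;3.9 -2.8 0 0 0 0 1;3.9 -2.8 0 0 0 0 1")

```text
time_s: 1.3
position: [0.5578, -0.1517, 0.3512]
ee_rot: [-3.091, -0.559, 0.0]
ft_force: [0.6, -1.3, 0.3]
opening: 0.998
grasp_force: 0.0
```

Call:
carry_out(motion="0 0 0 0 0 -0.14 1;0 0 0 0 0 -0.14 1;0 0 0 0 0 -0.14 1;0 0 0 0 0 -0.14 1;0 0 0 0 0 -0.14 1;0 0 0 0 0 -0.14 1;0 0 0 0 0 -0.14 1;0 0 0 0 0 -0.14 1;0 0 0 0 0 -0.14 1;0 0 0 0 0 -0.14 1;0 0 0 0 0 -0.14 1;0 0 0 0 0 0 1")

```text
time_s: 2.5
position: [0.557, -0.1536, 0.351]
ee_rot: [-1.827, -2.555, 0.0]
ft_force: [0.8, 0.1, -0.1]
opening: 1.001
grasp_force: 0.0
```

```bash
python3 - <<'E'
from h import *
s=ctrl.state(); p,d=ctrl.capture("wrist"); cv2.imwrite("pics/w1.png",p); np.savez("w1.npz",p=p,d=d,position=s["position"],ee_rot=s["ee_rot"]); print(s["position"],s["ee_rot"],s["qpos"],s["time_s"])
E
```

```text
[ 0.5570369  -0.15361121  0.35097597] [-1.82664385e+00 -2.55533694e+00  1.93175668e-04] [-3.13240161e-01 -1.03804400e-01  1.50118806e+00  3.88862548e-05
  1.74473619e+00 -6.42803776e-01] 2.5
```

View pics/w1.png

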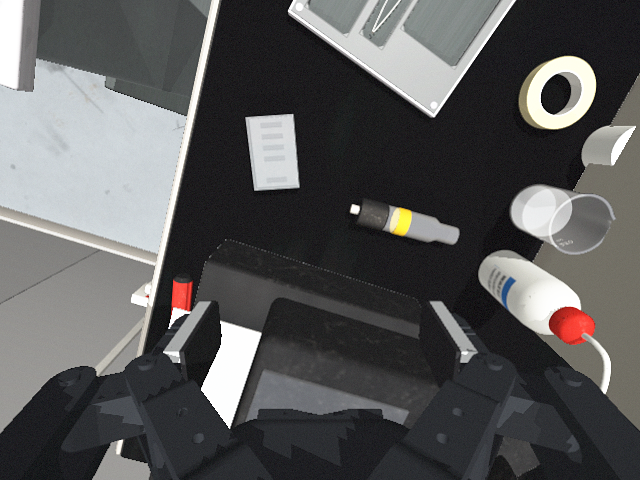

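The wrist picture shows the case at (273,152), with corners at (247,117), (294,114), (299,188) and (254,191). The lamp runs from (350,210) to (460,237), and the tray's near corner is at (433,116).

```bash
python3 - <<'E'
from h import *
np.set_printoptions(precision=4,suppress=True)
w=np.load("w1.npz"); c,T=pose("wrist",w)
p=w["p"];g=cv2.cvtColor(p,cv2.COLOR_BGR2GRAY); sat=p.max(2).astype(int)
def blob(x0,y0,x1,y1,th):
    m=np.zeros_like(g); m[y0:y1,x0:x1]=(sat[y0:y1,x0:x1]>th)*255
    cs,_=cv2.findContours(cv2.morphologyEx(m,cv2.MORPH_CLOSE,np.ones((5,5))),0,2); return max(cs,key=cv2.contourArea)
a=blob(225,95,320,210,70); b=blob(335,180,480,260,38)
def rect(k,z,n):
    w3=onplane(c,T,k[:,0,:],z)[:,:2]; (x,y),(s0,s1),an=cv2.minAreaRect((w3*1000).astype(np.float32))
    e=cv2.boxPoints(((x,y),(s0,s1),an)); l=e[1]-e[0]; m=e[2]-e[1]
    if np.hypot(*m)>np.hypot(*l): l=m
    print(n,(x,y),(s0,s1),"long axis deg",np.degrees(np.arctan2(l[1],l[0])))
rect(a,0.021,"case"); rect(b,0.0185,"lamp")
D=w["d"]; print(bydepth(c,T,[(273,152),(283,130),(380,216),(402,221),(430,229),(433,112)],D))
print("corners",onplane(c,T,[(247,117),(294,114),(299,188),(254,191)],0.021), onplane(c,T,[(350,210),(460,237)],0.0185))
E
```

```text
case (483.23748779296875, -126.40869140625) (61.372955322265625, 93.12721252441406) long axis deg -67.51158
lamp (681.1118774414062, -157.0337371826172) (158.59475708007812, 39.18980407714844) long axis deg 4.4533553
[[ 0.4831 -0.1249  0.0214]
 [ 0.4874 -0.095   0.0221]
 [ 0.6411 -0.1564  0.0359]
 [ 0.6711 -0.1533  0.036 ]
 [ 0.7107 -0.1514  0.0359]
 [ 0.6591 -0.0135  0.0154]]
corners [[ 0.4403 -0.0948  0.021 ]
 [ 0.4947 -0.0724  0.021 ]
 [ 0.5289 -0.1583  0.021 ]
 [ 0.4735 -0.1815  0.021 ]] [[ 0.6037 -0.1648  0.0185]
 [ 0.7621 -0.1512  0.0185]]
```

```bash
python3 - <<'E'
from h import *
np.set_printoptions(precision=4,suppress=True)
w=np.load("w1.npz"); c=ctrl.camera_params("wrist"); M=np.array(c["mount"]); D=w["d"]
print(ctrl.tips_ahead); print(bydepth(c,M,[(212,306),(216,310),(205,315),(190,335),(172,355),(432,306),(438,312),(470,350)],D))
E
```

```text
0.019
[[ 0.0105 -0.0433 -0.0022]
 [ 0.0059 -0.0436  0.0028]
 [ 0.01   -0.0441 -0.0085]
 [ 0.011  -0.0443 -0.0234]
 [ 0.01   -0.0467 -0.0327]
 [ 0.0112  0.0436 -0.0037]
 [ 0.0104  0.045  -0.0068]
 [ 0.0108  0.0469 -0.0313]]
```

Call:
carry_out(motion="2 -4.5 1 0 0 0 1;2 -4.5 1 0 0 0 1;0 0 4.5 0 0 -0.06 1;0 0 4.5 0 0 0 1;0 0 4.5 0 0 0 1;0 0 4.5 0 0 0 1;0 0 0 0 0 0 1;0 0 0 0 0 0 1")

```text
time_s: 3.35
position: [0.4596, -0.1447, 0.1525]
ee_rot: [-1.756, -2.605, 0.0]
ft_force: [0.1, 0.1, 0.1]
opening: 0.999
grasp_force: 0.0
```

```bash
cat >> h.py <<'E'
def go(tx,ty,tz,yaw=None):
    "shift in tool axes (cm) and turn about tool z to reach TCP target; yaw = wanted angle of tool y, deg, mod 180"
    s=ctrl.state(); M=R.from_rotvec(s["ee_rot"]).as_matrix(); d=M.T@(np.array([tx,ty,tz])-s["position"])*100
    ya=np.degrees(np.arctan2(M[1,1],M[0,1])); 
    print("t",s["time_s"],"pos",s["position"].round(4),"shift cm",d.round(2),"yaw",ya.round(1),"tilt",np.degrees(np.arccos(-M[2,2])).round(2),"q",s["qpos"].round(2), "turn z", None if yaw is None else -np.radians((yaw-ya+90)%180-90).round(3))
E
python3 - <<'E'
from h import *
go(0.483,-0.126,0.031,22.5)
s=ctrl.state(); p,d=ctrl.capture("wrist"); cv2.imwrite("pics/w2.png",p)
E
```

```text
t 3.35 pos [ 0.4596 -0.1447  0.1525] shift cm [ 0.85  2.87 12.15] yaw 22.0 tilt 0.02 q [-0.36 -0.27  1.97  0.    1.45 -0.74] turn z -0.008
```

View pics/w2.png

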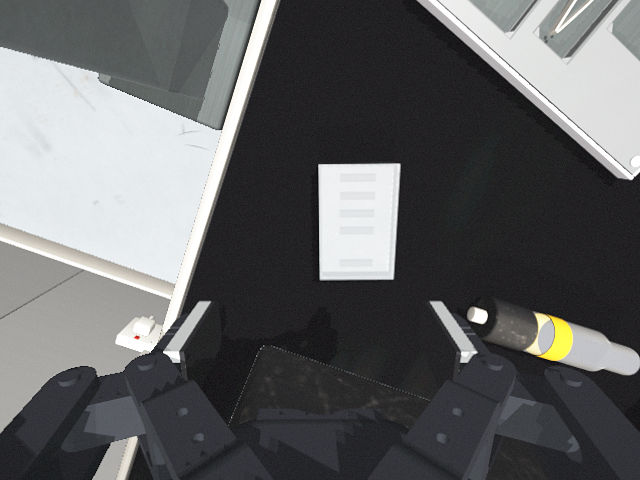

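The case at (358,222) is square to the jaws and sits about 2.9 cm toward tool +y, which agrees with the first measurement.

Call:
carry_out(motion="0.85 2.87 0 0 0 -0.01 1;0 0 4 0 0 0 1;0 0 4 0 0 0 1;0 0 3 0 0 0 1;0 0 1.85 0 0 0 1;0 0 0 0 0 0 1;0 0 0 0 0 0 1;0 0 0 0 0 0 -0.4;0 0 0 0 0 0 -0.4;0 0 0 0 0 0 -0.4;0 0 0 0 0 0 -0.4;0 0 0 0 0 0 -0.4", grip_force=40)

```text
time_s: 4.6
position: [0.4838, -0.1263, 0.0249]
ee_rot: [1.739, 2.614, 0.001]
ft_force: [-2.1, 1.0, 9.3]
opening: 0.69
grasp_force: 41.7
```

Call:
carry_out(motion="0 0 -1 0 0 0 -0.4;0 0 -3 0 0 0 -0.4;0 0 -4 0 0 0 -0.4;0 0 -4 0 0 0 -0.4;0 0 -4 0 0 0 -0.4;1 1.5 -4 0 0 0 -0.4;1 1.5 -4 0 0 0 -0.4;1 1.5 -2 0 0 0 -0.4;1 1.5 -2 0 0 0 -0.4;1 1.5 0 0 0 0 -0.4;0 0 0 0 0 0 -0.4;0 0 0 0 0 0 -0.4")

```text
time_s: 5.8
position: [0.5324, -0.0509, 0.3033]
ee_rot: [1.739, 2.616, -0.0]
ft_force: [0.4, -0.7, -1.0]
opening: 0.689
grasp_force: 44.2
```

```bash
python3 - <<'E'
from h import *
s=ctrl.state(); p,d=ctrl.capture("wrist"); cv2.imwrite("pics/w3.png",p); np.savez("w3.npz",p=p,d=d,position=s["position"],ee_rot=s["ee_rot"]); print(s["position"],s["ee_rot"],s["qpos"],s["time_s"])
E
```

```text
[ 0.53237446 -0.05085795  0.30331141] [ 1.73890321e+00  2.61635613e+00 -2.12110783e-04] [-1.42861882e-01 -1.99871202e-01  1.66278498e+00 -1.57076698e-04
  1.67866489e+00 -5.40495517e-01] 5.8
```

View pics/w3.png

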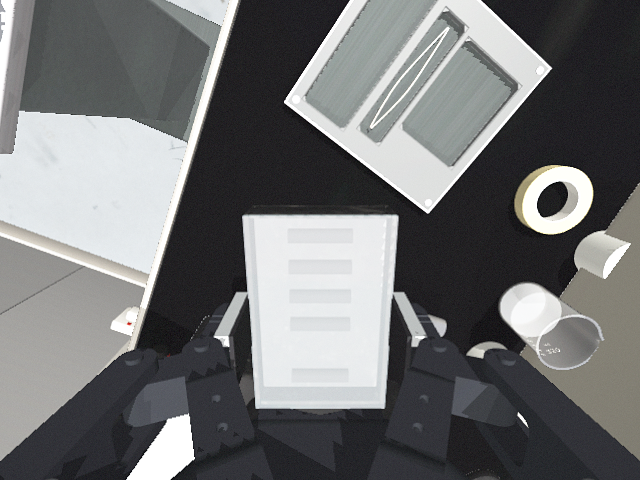

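The case is held straight in the jaws. The tray corners are at (286,102), (428,212) and (551,68), and the case cut-out corners are near (468,38), (520,85), (455,166) and (403,125).

```bash
python3 - <<'E'
from h import *
np.set_printoptions(precision=4,suppress=True)
w=np.load("w3.npz"); c,T=pose("wrist",w); g=cv2.cvtColor(w["p"],cv2.COLOR_BGR2GRAY)
pk=np.array([(286,102),(428,212),(551,68),(468,38),(520,85),(455,166),(403,125),(302,93),(345,130)],np.float32).reshape(-1,1,2)
f=cv2.cornerSubPix(g,pk.copy(),(5,5),(-1,-1),(3,50,.01)).reshape(-1,2)
A=onplane(c,T,f,0.014)[:,:2]; print(np.c_[f,A])
dx=A[1]-A[0]; dy=A[2]-A[1]
for a,b,n in((0,1,"tray x217"),(1,2,"tray y202"),(3,4,"y?"),(4,5,""),(5,6,""),(6,3,""),(7,8,"lamp short")):
    v=A[b]-A[a]; print(n,np.hypot(*v),np.degrees(np.arctan2(v[1],v[0])))
print("tray centre",(A[0]+A[2])/2,"case cut",A[3:7].mean(0), "lampedge mid",(A[7]+A[8])/2)
print(bydepth(c,T,[(440,200),(460,100),(360,60),(290,240),(350,240)],w["d"]))
# held case in tool frame: top corners at tool plane
q=slopes(c,[(244,215),(396,215),(385,408),(257,408)]); M=c["mount"]; d=np.c_[q,np.ones(4)]@M[:3,:3].T
z=bydepth(c,M,[(270,240),(370,240),(275,370),(365,370)],w["d"]); print("lid tool",z)
zz=z[:,2].mean(); print(M[:3,3]+d*((zz-M[2,3])/d[:,2])[:,None])
E
```

```text
[[283.1263 101.6968   0.4522   0.0326]
 [427.5162 213.5695   0.6627  -0.0185]
 [551.7785  67.7089   0.7099   0.1779]
 [468.      38.       0.6113   0.1677]
 [517.5823  82.7488   0.6839   0.1508]
 [451.6284 166.3768   0.6618   0.0432]
 [403.     125.       0.5875   0.0625]
 [303.9753  95.0484   0.4712   0.0481]
 [345.4167 126.5471   0.5274   0.0355]]
tray x217 0.2165969110930501 -13.651954794500554
tray y202 0.20198415747771814 76.46069647856618
y? 0.07454644415784593 -13.124791069557672
 0.10978187052067714 -101.63247595338791
 0.07673186870130896 165.4409194912134
 0.10782625857814435 77.24592329364053
lamp short 0.057657143949368196 -12.581237322910686
tray centre [0.5811 0.1052] case cut [0.6361 0.1061] lampedge mid [0.4993 0.0418]
[[ 0.6738  0.0019  0.0011]
 [ 0.6372  0.1129  0.0047]
 [ 0.5143  0.1058  0.0059]
 [ 0.5072 -0.0221  0.3   ]
 [ 0.5291 -0.0135  0.2984]]
lid tool [[ 0.0361 -0.02    0.0036]
 [ 0.0363  0.0191  0.0032]
 [-0.0242 -0.0203  0.0034]
 [-0.0246  0.0196  0.0039]]
[[ 0.0462 -0.0294  0.0035]
 [ 0.0462  0.0286  0.0035]
 [-0.0452  0.0296  0.0035]
 [-0.0452 -0.0295  0.0035]]
```

```bash
python3 - <<'E'
from h import *
w=np.load("w3.npz"); c,T=pose("wrist",w)
# rectify the tray top plane: 3 px/mm, tray frame, x' to the right, y' up
ex=np.array([np.cos(np.radians(-13.6)),np.sin(np.radians(-13.6))]); ey=np.array([-ex[1],ex[0]]); C=np.array([.5811,.1052])
W,H=690,600; s=3.0
u,v=np.meshgrid(np.arange(W),np.arange(H)); X=(u-W/2)/s/1000; Y=-(v-H/2)/s/1000
P=np.c_[(C+X.reshape(-1,1)*ex+Y.reshape(-1,1)*ey),np.full(W*H,.014),]
q=(P-T[:3,3])@T[:3,:3]; q=q[:,:2]/q[:,2:]; q*=1+c["k1"]*(q**2).sum(1,keepdims=True)
m=(q*[c["fx"],c["fy"]]+[c["cx"],c["cy"]]).astype(np.float32)
im=cv2.remap(w["p"],m[:,0].reshape(H,W),m[:,1].reshape(H,W),1); cv2.imwrite("pics/tray.png",im)
E
```

```text
(no output)
```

View pics/tray.png

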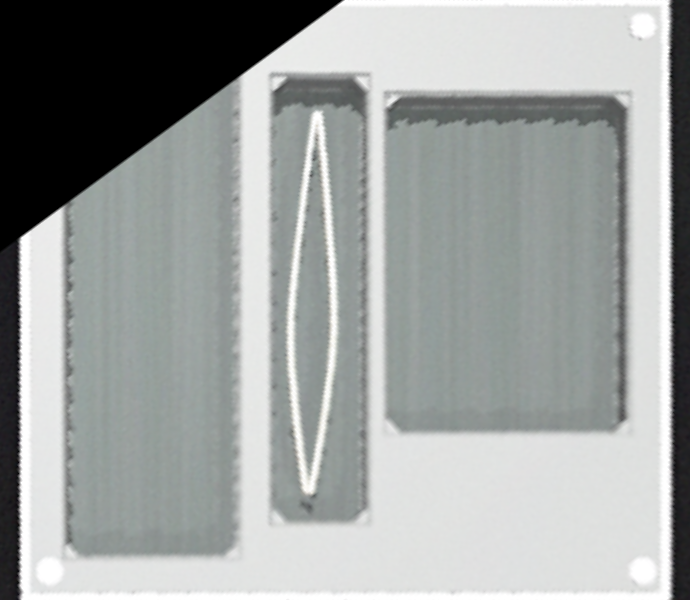

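The rectified tray view gives tray-frame centres. The case cut-out spans u 385–630, v 93–432, so its centre is (+54, +12.5) mm. The lamp cut-out spans u 65–241 with its bottom at v=557, so its centre is (−64, 0) mm. Both sizes match the given ones.

Call:
carry_out(motion="0 0 0 0 0 0.127 -0.4;0 0 0 0 0 0.127 -0.4;0 0 0 0 0 0.127 -0.4;0 0 0 0 0 0.127 -0.4;0 0 0 0 0 0.127 -0.4;0 0 0 0 0 0 -0.4")

```text
time_s: 6.45
position: [0.5322, -0.0515, 0.3029]
ee_rot: [-2.472, -1.938, 0.0]
ft_force: [0.1, 0.1, 0.8]
opening: 0.692
grasp_force: 44.2
```

```bash
python3 - <<'E'
from h import *
go(0.6367,0.1046,0.10,-13.6)
E
```

```text
t 6.45 pos [ 0.5322 -0.0515  0.3029] shift cm [17.66  6.42 20.29] yaw -13.8 tilt 0.01 q [-0.14 -0.2   1.66 -0.    1.68  0.1 ] turn z -0.004
```

Call:
carry_out(motion="2.5 0.9 2 0 0 0 -0.4;3 1.1 3 0 0 0 -0.4;3 1.1 3 0 0 0 -0.4;3 1.1 3 0 0 0 -0.4;3 1.1 3 0 0 0 -0.4;2 0.7 3 0 0 0 -0.4;1.1 0.4 3.3 0 0 0 -0.4;0 0 0 0 0 0 -0.4;0 0 0 0 0 0 -0.4")

```text
time_s: 7.35
position: [0.6361, 0.1045, 0.1003]
ee_rot: [-2.467, -1.945, 0.001]
ft_force: [1.2, -1.1, -0.5]
opening: 0.686
grasp_force: 44.2
```

```bash
python3 - <<'E'
from h import *
go(0.6367,0.1046,0.0285,-13.6)
E
```

```text
t 7.35 pos [0.6361 0.1045 0.1003] shift cm [0.02 0.06 7.18] yaw -13.5 tilt 0.06 q [ 0.12  0.13  1.67 -0.    1.34  0.36] turn z 0.002
```

Call:
carry_out(motion="0 0 2 0 0 0 -0.4;0 0 2 0 0 0 -0.4;0 0 1.5 0 0 0 -0.4;0 0 0.8 0 0 0 -0.4;0 0 0.5 0 0 0 -0.4;0 0 0.2 0 0 0 -0.4;0 0 0 0 0 0 -0.4")

```text
time_s: 8.05
position: [0.6366, 0.105, 0.0304]
ee_rot: [2.469, 1.942, 0.001]
ft_force: [-0.3, -0.2, -0.9]
opening: 0.691
grasp_force: 44.3
```

Call:
carry_out(motion="0 0 0.15 0 0 0 -0.4;0 0 0.1 0 0 0 -0.4;0 0 0 0 0 0 -0.4")

```text
time_s: 8.35
position: [0.6369, 0.1051, 0.0289]
ee_rot: [2.469, 1.942, 0.002]
ft_force: [-5.1, -1.3, 10.1]
opening: 0.689
grasp_force: 45.5
```

Call:
carry_out(motion="0 0 0 0 0 0 0.6;0 0 0 0 0 0 0.8;0 0 0 0 0 0 1;0 0 0 0 0 0 1;0 0 -1 0 0 0 1;0 0 -3 0 0 0 1;0 0 -4 0 0 0 1;0 0 -4 0 0 0 1;0 0 -4 0 0 0 1;0 0 -4 0 0 0 1;0 0 -4 0 0 0 1;0 0 0 0 0 0 1")

```text
time_s: 9.55
position: [0.6374, 0.1052, 0.2749]
ee_rot: [2.466, 1.939, 0.012]
ft_force: [0.0, -0.4, 0.4]
opening: 0.999
grasp_force: 0.0
```

```bash
python3 - <<'E'
from h import *
s=ctrl.state(); p,d=ctrl.capture("wrist"); cv2.imwrite("pics/w4.png",p); np.savez("w4.npz",p=p,d=d,position=s["position"],ee_rot=s["ee_rot"])
go(0.681,-0.157,0.15,94.5)
E
```

```text
t 9.6 pos [0.637  0.1052 0.2715] shift cm [-24.46  10.4   12.15] yaw -13.6 tilt 0.31 q [0.12 0.04 1.48 0.   1.61 0.36] turn z 1.254
```

View pics/w4.png

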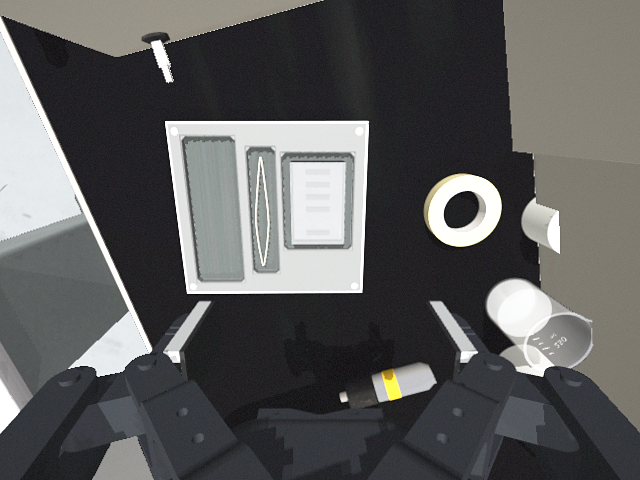

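The case at (318,205) lies squarely in its cut-out and the tweezers are undisturbed. Before turning toward the lamp, I check how close the wash bottle stands to it.

```bash
python3 - <<'E'
from h import *
np.set_printoptions(precision=3,suppress=True)
w=np.load("w1.npz"); c,T=pose("wrist",w)
print(bydepth(c,T,[(485,270),(500,280),(530,300),(570,325),(520,215)],w["d"]))
w=np.load("w4.npz"); c,T=pose("wrist",w)
print(bydepth(c,T,[(300,210),(318,175),(335,240),(360,130)],w["d"]))
E
```

```text
[[ 0.816 -0.184  0.022]
 [ 0.817 -0.182  0.06 ]
 [ 0.819 -0.178  0.121]
 [ 0.836 -0.178  0.166]
 [ 0.816 -0.096  0.033]]
[[0.616 0.104 0.026]
 [0.645 0.136 0.026]
 [0.646 0.06  0.025]
 [0.699 0.171 0.016]]
```

Call:
carry_out(motion="-3 1.2 0 0 0 0 1;-4.5 2 0 0 0 0 1;-4.5 2 0 0 0 0 1;-4.5 2 0 0 0 0 1;-4.5 2 0 0 0 0 1;-3.4 1.2 0 0 0 0 1;0 0 0 0 0 0 1")

```text
time_s: 10.3
position: [0.6795, -0.1608, 0.2657]
ee_rot: [-2.472, -1.936, 0.003]
ft_force: [0.1, 1.3, 0.1]
opening: 1.006
grasp_force: 0.0
```

The bottle's front is at x≈0.815, so I turn the other way to put the camera on the robot's side.

Call:
carry_out(motion="0 0 0 0 0 -0.14 1;0 0 0 0 0 -0.14 1;0 0 0 0 0 -0.14 1;0 0 0 0 0 -0.14 1;0 0 0 0 0 -0.14 1;0 0 0 0 0 -0.14 1;0 0 0 0 0 -0.14 1;0 0 0 0 0 -0.14 1;0 0 0 0 0 -0.14 1;0 0 0 0 0 -0.14 1;0 0 0 0 0 -0.14 1;0 0 0 0 0 -0.14 1")

```text
time_s: 11.5
position: [0.6797, -0.1559, 0.2666]
ee_rot: [-0.192, -3.135, -0.001]
ft_force: [-0.2, 0.5, 0.2]
opening: 1.001
grasp_force: 0.0
```

Call:
carry_out(motion="0 0 0 0 0 -0.14 1;0 0 0 0 0 -0.06 1;0 0 0 0 0 0 1;0 0 0 0 0 0 1")

```text
time_s: 11.9
position: [0.6798, -0.1562, 0.267]
ee_rot: [0.109, -3.139, -0.0]
ft_force: [-0.9, -0.6, 0.3]
opening: 1.0
grasp_force: 0.0
```

```bash
python3 - <<'E'
from h import *
s=ctrl.state(); p,d=ctrl.capture("wrist"); cv2.imwrite("pics/w5.png",p); np.savez("w5.npz",p=p,d=d,position=s["position"],ee_rot=s["ee_rot"])
go(0.681,-0.157,0.029,94.5)
E
```

```text
t 11.95 pos [ 0.6798 -0.1563  0.267 ] shift cm [-0.13 -0.09 23.8 ] yaw 94.0 tilt 0.03 q [-0.26  0.16  1.36  0.    1.62 -1.9 ] turn z -0.009
```

View pics/w5.png

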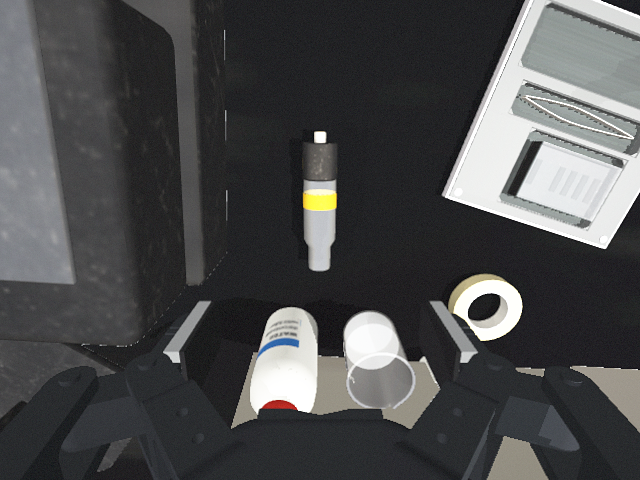

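The lamp runs from (320,131) to (319,271), straight under the jaws and square to them. Its end coordinates fix the centre along the axis.

```bash
python3 - <<'E'
from h import *
np.set_printoptions(precision=4,suppress=True)
w=np.load("w5.npz"); c,T=pose("wrist",w)
print(onplane(c,T,[(320,131),(320,143),(319,271),(303,190),(338,190),(307,260),(331,260)],0.0185))
print(bydepth(c,T,[(320,137),(320,165),(320,200),(320,228),(320,260),(320,268)],w["d"]))
E
```

```text
[[ 0.6026 -0.1614  0.0185]
 [ 0.6146 -0.1606  0.0185]
 [ 0.7591 -0.1517  0.0185]
 [ 0.6651 -0.1757  0.0185]
 [ 0.6625 -0.1376  0.0185]
 [ 0.7463 -0.1666  0.0185]
 [ 0.7444 -0.1387  0.0185]]
[[ 0.6085 -0.161   0.0254]
 [ 0.6353 -0.1592  0.038 ]
 [ 0.6711 -0.1567  0.0377]
 [ 0.702  -0.1545  0.0354]
 [ 0.7408 -0.1518  0.03  ]
 [ 0.7503 -0.1511  0.0306]]
```

Call:
carry_out(motion="0 0 3 0 0 0 1;0 0 4 0 0 0 1;0 0 4 0 0 0 1;0 0 4 0 0 0 1;0 0 0 0 0 0 1")

```text
time_s: 12.45
position: [0.6775, -0.1559, 0.1112]
ee_rot: [0.109, -3.131, -0.004]
ft_force: [0.1, -0.2, -0.4]
opening: 0.999
grasp_force: 0.0
```

Call:
carry_out(motion="0 0 3 0 0 0 1;0 0 3 0 0 0 1;0 0 1.5 0 0 0 1;0 0 1.3 0 0 0 1;0 0 0 0 0 0 1;0 0 0 0 0 0 1")

```text
time_s: 13.05
position: [0.6805, -0.1568, 0.0308]
ee_rot: [-0.111, 3.138, -0.001]
ft_force: [-0.3, 0.3, 0.2]
opening: 1.0
grasp_force: 0.0
```

```bash
python3 - <<'E'
from h import *
go(0.680,-0.1565,0.029,94.0)
E
```

```text
t 13.05 pos [ 0.6805 -0.1568  0.0308] shift cm [0.05 0.03 0.18] yaw 94.1 tilt 0.07 q [-0.26  0.3   1.6  -0.    1.24 -1.9 ] turn z 0.001
```

Call:
carry_out(motion="0 0 0.2 0 0 0 0.3;0 0 0 0 0 0 -0.6;0 0 0 0 0 0 -0.6;0 0 0 0 0 0 -0.6;0 0 0 0 0 0 -0.6;0 0 0 0 0 0 -0.6;0 0 0 0 0 0 -0.6", grip_force=40)

```text
time_s: 13.75
position: [0.6801, -0.1567, 0.0281]
ee_rot: [-0.112, 3.139, -0.0]
ft_force: [-1.5, -0.0, 5.4]
opening: 0.399
grasp_force: 39.6
```

Call:
carry_out(motion="0 0 -0.5 0 0 0 -0.6;0 0 -0.5 0 0 0 -0.6;0 0 -0.5 0 0 0 -0.6;0 0 0 0 0 0 -0.6;0 0 0 0 0 0 -0.6")

```text
time_s: 14.25
position: [0.6799, -0.1566, 0.0425]
ee_rot: [-0.112, 3.139, -0.0]
ft_force: [-0.6, 0.2, -1.0]
opening: 0.397
grasp_force: 39.9
```

Call:
carry_out(motion="0 0 -2 0 0 0 -0.6;0 0 -4 0 0 0 -0.6;0 0 -4 0 0 0 -0.6;0 0 -4 0 0 0 -0.6;0 0 -4 0 0 0 -0.6;0 0 -4 0 0 0 -0.6;0 0 -1.5 0 0 0 -0.6;0 0 0 0 0 0 -0.6;0 0 0 0 0 0 -0.6")

```text
time_s: 15.15
position: [0.6797, -0.1565, 0.2754]
ee_rot: [0.112, -3.138, -0.001]
ft_force: [-0.0, -0.3, -1.7]
opening: 0.396
grasp_force: 40.0
```

```bash
python3 - <<'E'
from h import *
s=ctrl.state(); p,d=ctrl.capture("wrist"); cv2.imwrite("pics/w6.png",p); np.savez("w6.npz",p=p,d=d,position=s["position"],ee_rot=s["ee_rot"])
go(0.5189,0.1202,0.28,-13.6)
E
```

```text
t 15.2 pos [ 0.6795 -0.1565  0.2747] shift cm [14.06 28.74 -0.46] yaw 94.1 tilt 0.18 q [-0.26  0.16  1.35 -0.    1.63 -1.9 ] turn z -1.262
```

View pics/w6.png

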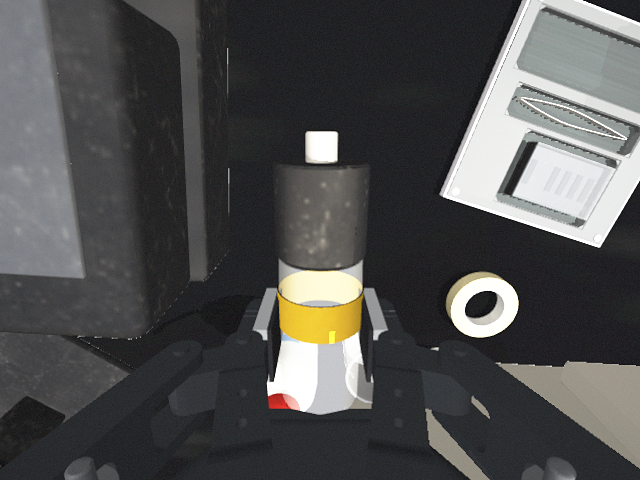

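The lamp is held level and straight across the glass, with its pin end at (321,131). Tray, case and tweezers are unchanged.

Call:
carry_out(motion="1 2 0 0 0 0 -0.6;1.9 3.8 0 0 0 0 -0.6;1.9 3.8 0 0 0 0 -0.6;1.9 3.8 0 0 0 0 -0.6;1.9 3.8 0 0 0 0 -0.6;1.9 3.8 0 0 0 0 -0.6;1.9 3.8 0 0 0 0 -0.6;1.6 3.6 0 0 0 0 -0.6;0 0 0 0 0 0 -0.6")

```text
time_s: 16.1
position: [0.518, 0.1197, 0.2757]
ee_rot: [0.117, -3.137, -0.001]
ft_force: [0.8, -0.5, -1.4]
opening: 0.397
grasp_force: 40.1
```

Call:
carry_out(motion="0 0 0 0 0 -0.126 -0.6;0 0 0 0 0 -0.126 -0.6;0 0 0 0 0 -0.126 -0.6;0 0 0 0 0 -0.126 -0.6;0 0 0 0 0 -0.126 -0.6;0 0 0 0 0 -0.126 -0.6;0 0 0 0 0 -0.126 -0.6;0 0 0 0 0 -0.126 -0.6;0 0 0 0 0 -0.126 -0.6;0 0 0 0 0 -0.126 -0.6;0 0 0 0 0 0 -0.6;0 0 0 0 0 0 -0.6")

```text
time_s: 17.3
position: [0.52, 0.1164, 0.2762]
ee_rot: [1.934, -2.474, -0.001]
ft_force: [-0.2, 0.0, -1.3]
opening: 0.397
grasp_force: 40.2
```

```bash
python3 - <<'E'
from h import *
np.set_printoptions(precision=4,suppress=True)
w=np.load("w6.npz"); c=ctrl.camera_params("wrist"); M=np.array(c["mount"])
print(bydepth(c,M,[(320,134),(320,170),(320,210),(320,250),(320,325)],w["d"]))
go(0.5189,0.1202,0.10,-13.6)
E
```

```text
[[ 0.0762  0.0004  0.0019]
 [ 0.065   0.0004 -0.0097]
 [ 0.0511  0.0004 -0.0078]
 [ 0.0368  0.0004 -0.009 ]
 [ 0.0063  0.0004 -0.0088]]
t 17.3 pos [0.52   0.1164 0.2762] shift cm [-0.35  0.17 17.62] yaw 166.0 tilt 0.1 q [ 0.17 -0.2   1.71 -0.    1.64 -2.73] turn z -0.006
```

Call:
carry_out(motion="-0.35 0.17 3 0 0 0 -0.6;0 0 4 0 0 0 -0.6;0 0 4 0 0 0 -0.6;0 0 4 0 0 0 -0.6;0 0 2.6 0 0 0 -0.6;0 0 0 0 0 0 -0.6;0 0 0 0 0 0 -0.6")

```text
time_s: 18.0
position: [0.5194, 0.1205, 0.1019]
ee_rot: [1.937, -2.473, -0.0]
ft_force: [0.2, -0.4, -0.1]
opening: 0.397
grasp_force: 40.1
```

```bash
python3 - <<'E'
from h import *
go(0.5189,0.1202,0.035,-13.6)
E
```

```text
t 18.0 pos [0.5194 0.1205 0.1019] shift cm [0.04 0.04 6.69] yaw 166.2 tilt 0.02 q [ 0.18 -0.11  1.92 -0.    1.34 -2.72] turn z -0.004
```

Call:
carry_out(motion="0 0 2 0 0 0 -0.6;0 0 2 0 0 0 -0.6;0 0 1.5 0 0 0 -0.6;0 0 0.8 0 0 0 -0.6;0 0 0.3 0 0 0 -0.6;0 0 0 0 0 0 -0.6")

```text
time_s: 18.6
position: [0.5195, 0.1206, 0.0359]
ee_rot: [-1.94, 2.471, -0.0]
ft_force: [-0.2, -0.7, -0.2]
opening: 0.397
grasp_force: 40.1
```

Call:
carry_out(motion="0 0 0.1 0 0 0 -0.6;0 0 0.1 0 0 0 -0.6;0 0 0 0 0 0 -0.6")

```text
time_s: 18.9
position: [0.5194, 0.1205, 0.0337]
ee_rot: [-1.94, 2.471, -0.0]
ft_force: [0.6, -0.2, -0.7]
opening: 0.398
grasp_force: 40.1
```

Call:
carry_out(motion="0 0 0.1 0 0 0 -0.6;0 0 0.1 0 0 0 -0.6;0 0 0 0 0 0 -0.6")

```text
time_s: 19.2
position: [0.5194, 0.1206, 0.032]
ee_rot: [-1.94, 2.471, -0.0]
ft_force: [-3.4, -0.2, 6.9]
opening: 0.4
grasp_force: 40.9
```

Contact came at the expected height, so I open gently and rise.

Call:
carry_out(motion="0 0 0 0 0 0 0;0 0 0 0 0 0 0.4;0 0 0 0 0 0 1;0 0 0 0 0 0 1;0 0 0 0 0 0 1;0 0 -1 0 0 0 1;0 0 -3 0 0 0 1;0 0 -4 0 0 0 1;0 0 -4 0 0 0 1;0 0 -4 0 0 0 1;0 0 -4 0 0 0 1;0 0 0 0 0 0 1")

```text
time_s: 20.4
position: [0.5206, 0.1208, 0.2383]
ee_rot: [-1.935, 2.465, -0.006]
ft_force: [0.1, 0.2, 0.3]
opening: 0.997
grasp_force: 0.0
```

```bash
python3 - <<'E'
from h import *
np.set_printoptions(precision=4,suppress=True)
s=ctrl.state(); p,d=ctrl.capture("wrist"); cv2.imwrite("pics/w7.png",p); np.savez("w7.npz",p=p,d=d,position=s["position"],ee_rot=s["ee_rot"]); print(s["joint_vel"])
E
```

```text
[ 0.0019  0.0369  0.0834  0.0001 -0.0628 -0.0014]
```

View pics/w7.png

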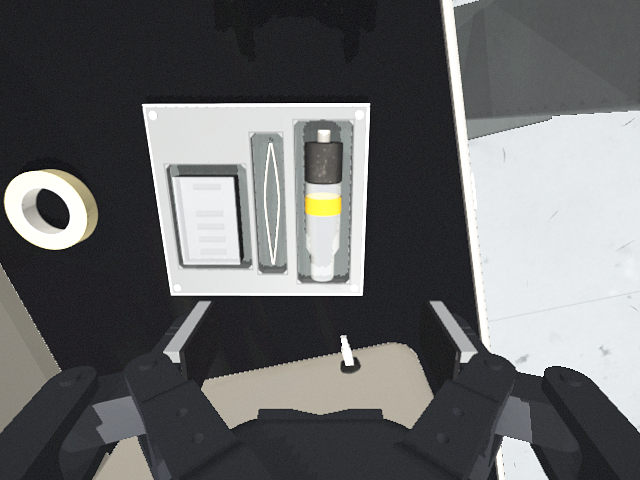

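The lamp at (322,205) lies along its cut-out, the case at (208,220) is in its own, and the tweezers sit in the middle. A quick numeric check comes before handing in.

```bash
python3 - <<'E'
from h import *
np.set_printoptions(precision=4,suppress=True)
w=np.load("w7.npz"); c,T=pose("wrist",w)
ex=np.array([np.cos(np.radians(-13.6)),np.sin(np.radians(-13.6))]); ey=np.array([-ex[1],ex[0]]); C=np.array([.5811,.1052])
f=lambda P:np.c_[(P[:,:2]-C)@ex,(P[:,:2]-C)@ey,P[:,2]]
print("lamp ends",f(onplane(c,T,[(323,130),(321,281)],0.0225))); print("case corners",f(onplane(c,T,[(173,176),(239,174),(244,263),(182,266)],0.025)))
print("heights",f(bydepth(c,T,[(322,165),(322,205),(322,235),(195,190),(235,190),(200,255),(235,255)],w["d"])))
print(ctrl.state()["time_s"], ctrl.sign_off())
E
```

```text
lamp ends [[-0.0644 -0.0763  0.0225]
 [-0.0623  0.0794  0.0225]]
case corners [[ 0.0822 -0.0337  0.025 ]
 [ 0.0175 -0.0356  0.025 ]
 [ 0.0191  0.0576  0.025 ]
 [ 0.0853  0.0611  0.025 ]]
heights [[-0.0635 -0.0456  0.0403]
 [-0.0635 -0.0081  0.0403]
 [-0.0634  0.0219  0.0403]
 [ 0.0624 -0.0199  0.0247]
 [ 0.0242 -0.0189  0.0189]
 [ 0.065   0.0488  0.0245]
 [ 0.0278  0.0483  0.0256]]
the job is handed in; nothing more can be done
20.45 None
```

The lamp and the case are lying flat and centred in their cut-outs, the tweezers are undisturbed, and the job was handed in at 20.5 s of the 51 s allowed (the hand-in gave no verdict).

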